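# Fish the turner out of the utensil box and hold it ready over the plates

### The arm

A 6-joint arm with a two-finger parallel gripper is mounted at the origin on a cart in front of the work surface, level with it; the furniture and walls round the work are solid. World frame = base frame: x ahead of the robot, y to its left, z up, the work surface at z = 0. Lengths are in mm, angles in rad, forces in N, time in s.
With the tool pointing down it reaches from about 400 to 925 mm from the base axis. Payload 3.4 kg.
Tool frame: the origin (TCP) lies at the very end of the fingers, on their centre line; the grasp point (between the pads) lies behind it (grip_point_offset is the z of the grasp point in the tool frame, in mm); z points along the fingers, y is the line along which they close (so a half turn about z gives the same grasp; the last joint's range is limited). The gripper opens to 85 mm and grips with 20 to 120 N. Pads are 22 mm wide; open, the fingers measure 114 mm over their backs; the gripper's body (76 mm by 85 mm) begins 54 mm behind the grasp point. The pads swing forward as they close: fully open they stand 13 mm farther back than shut.
Start: joints at [-1.218, 0.307, 1.506, -0, 1.328, -0.073], TCP at [237.481, -523.673, 231.305] pointing down, gripper open.
Joint ranges: [-3.12, 3.12], [-1.05, 2.28], [0.14, 2.33], [-1.42, 4.57], [0.1, 2.73], [-2.68, 2.68]. Speed limits (rad/s): [2.57, 2.57, 3.14, 3.14, 3.14, 3.14].

### API

Orientations are given as a unit quaternion [x, y, z, w].
In Python, from workcell import * gives the robot as it stands.
- The arm moves only by the tool step_arm, never from a script. Its argument "moves" is a list that holds one entry, the list of rows, each a list of 7 numbers: the gripper command: -1 is fully open, 1 is shut, values between are in proportion, then the shift along the tool's x, y, z in mm, then the turn, a rotation vector about the tool's x, y, z in rad. In form: [[[hand, x, y, z, wx, wy, wz], ...]]. A call has 1 to 10 rows; each row is the pose to reach, as a shift and turn from the pose commanded when the call began, along the tool's axes at that moment; what a row does not reach only later rows make up. A row lasts 1/10 s, in which the tool goes at most 50 mm and 8.59 degrees, less where a joint would pass 70% of its speed; a pose out of reach is approached as far as the arm can. A call with a gripper value outside its range is refused whole. The fingers move at their own pace and stop on an object; "grip_force" is the grip in N (left out, the last holds). Time passes only in rows, so rows that repeat a pose let the fingers close. It gives the time, the measured TCP pose, the force, the opening and the grip force at its end, in the units of the state.
- sense(): the state, without advancing time (a new reading comes with each control period).
- read_camera(name): name is "side" or "top" or "wrist"; returns a dict with "frame" (480x640x3 uint8, red, green, blue), "fx", "fy", "cx", "cy" (pixels), "rvec" (rotation vector, rad) and "tvec" (3), from world to camera coordinates, as OpenCV has them. Camera axes: x right, y down, z forward; pixel columns grow to the right and rows downward; lengths in mm; the calibration is good to about 2 mm. The wrist camera is an equidistant fisheye: a pixel r from the principal point sees the ray r / f radians off the axis. A picture is of the moment at which its call begins. There is no depth.
- sign_off(): hands the job in; it is judged then, once.
The state is a dict: "clock": time; "q": joint angles; "qd": joint speeds; "effort": joint torques, N m; "ee_pos": TCP position; "eef_rot": TCP orientation; "ft_force": force on the tool from outside, world axes, zero at the start; "torque": the same for the moment, N m; "finger_gap": finger opening in mm; "grasp_force": force on a finger pad.
Only numpy, scipy, OpenCV 4.12 (cv2) and the standard library are available. Lean on these libraries where they do the work, as an engineer would, in place of code of your own. Each camera call takes 0.05 s, during which the arm holds its last target. There are 200 camera calls.

### The job

The wooden turner lies in the utensil box and is longer than the opening in its top: tilt it, bring it out through the opening, and carry it to the stack of green plates. Finish still holding it in the gripper, level and the right way up as it lay in the box, with its blade over the middle of the plates and a hand's breadth of air or so (5 to 15 cm) beneath it, clear of box and plates. Leave the tomato, the garlic and the pepper mill where they are.

Things in the scene. Friction and masses are not known exactly. Their poses are not given: they have to be found in the camera images.
- utensil_box: Fixed mid-brown wooden box, felt floor. Origin on the worktop under the middle of its opening; x along the box, z up. mm: outside x -171..201, y -92..92, 72 high. Inside x -165..195, y -86..86, floor z 6, underside of the two fixed end covers z 66 (6 thick). Opening in the top: x -80..80, y -86..86; the rest of both ends is covered, the +x end more deeply.
- turner: Loose pale wooden turner, 240 mm long, about 80 g, flat on the box floor, blade to the box's +x within 0.12 rad, ends under or near the covers. Origin mid length on the flat underside (also its balance point); x from handle to blade, z up. mm: handle x -120..30, 22 wide, 18 thick, straight sides to grip; neck x 20..50, 32 wide, 11 thick; blade x 44..120, 58 wide, 7 thick.
- blade (a point): The middle of the turner's blade, 80 mm from the turner's origin along its x, at half thickness; axes as the turner.
- handle_end (a point): The free end of the handle, 120 mm from the turner's origin along its -x, at half thickness (9 mm); axes as the turner.
- blade_end (a point): The free end of the blade, 120 mm from the turner's origin along its x, at half thickness (3.5 mm); axes as the turner.
- plates: Fixed stack of green side plates, 261 mm in diameter and 58 mm high, origin on the worktop under its centre.
- tomato: Bystander: loose red tomato, 56 mm wide, 62 mm high, origin at its underside.
- pepper_mill: Bystander: loose wooden pepper mill, 58 mm in diameter, 165 mm high, origin at its underside.
- garlic: Bystander: loose garlic bulb, 56 mm wide, 56 mm high, origin at its underside.

How it is judged:
By the outcome, as a careful person would: the job done as asked, in the order asked, and still so for the second after the job is handed in, while the arm keeps its last pose, push and grip.
It also fails if it takes over 42 s, if anything falls off the work surface, if the arm or the gripper's body presses on something with over 40 N, if the wrist force passes 120 N, or if a joint passes its speed limit or range.

## Working session

There is one attempt and no reset: what is moved stays moved. The work goes in short steps, Python scripts to look and compute and a tool call to move; the robot and the scene stay as the last step left them, time stands still between calls to the robot, and variables do not carry over. Pictures are saved under pics/ and viewed, at most 10 in all, crops included, and the job is handed in when it is done.

Besides the shell and the picture viewer there is one more tool, called after ">>>" by a JSON object that holds its "api" and its "payload". step_arm: Moves the arm, as the interface text tells. Its arguments: {"type":"object","properties":{"moves":{"type":"array"},"grip_force":{"type":"number"}},"required":["moves"]}

```bash
mkdir -p pics; python3 - <<'E'
from workcell import *
import cv2
for n in("top","side"):
    c=read_camera(n); cv2.imwrite(f"pics/{n}1.png",c["frame"][:,:,::-1]); print(n,c["fx"],c["fy"],c["cx"],c["cy"],c["rvec"],c["tvec"])
s=sense(); print(s); 
try: print(grip_point_offset)
except Exception as e: print(e)
E
ls
```

```text
top 465.59057846054526 465.59057846054526 311.65166888501335 239.18090652022443 [ 2.12172811 -2.13397476  0.21210052] [ 58.74528444 567.52084796 839.964197  ]
side 457.45175504689894 457.45175504689894 317.6125784269276 230.55415721351034 [ 1.98548373  0.5864304  -0.36005489] [-506.43831378  -82.70886658 1090.30525661]
{'clock': 0.1, 'q': array([-1.21851690e+00,  3.07498584e-01,  1.50755082e+00,  3.29684230e-05,
        1.32844834e+00, -7.35058498e-02]), 'qd': array([ 0.00137834, -0.00110512, -0.00400575,  0.00065074,  0.00062389,
       -0.0016161 ]), 'effort': array([ 1.97463219e-04, -4.58528495e+01, -2.52608407e+01, -1.59711217e-04,
        5.52850339e-03, -2.11533421e-05]), 'ee_pos': array([ 237.25713284, -523.0580343 ,  230.46992098]), 'eef_rot': array([ 9.77424220e-01,  2.11284136e-01, -1.16498993e-04, -9.45528521e-04]), 'ft_force': array([ 0.39081298,  1.07803178, -0.58831284]), 'torque': array([ 0.01121509,  0.02239238, -0.04710486]), 'grasp_force': 0.0, 'finger_gap': 85.74034911243649}
-18.700000000000003
pics
```

View pics/top1.png

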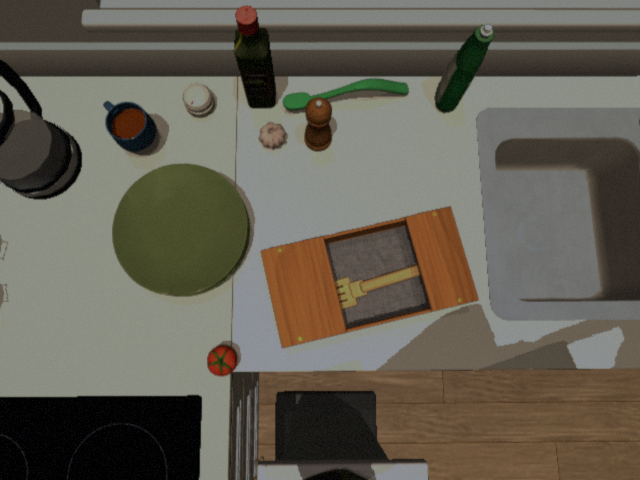

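View pics/side1.png

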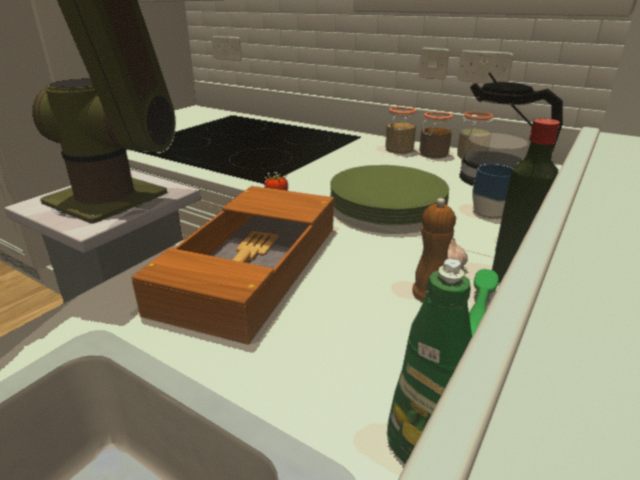

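The top view shows the box centre near (370,277) and the turner's blade at (345,292), with the handle disappearing under the right cover at (418,270). The plates are at (181,230). The side view agrees with this. I'll zoom in on the box next.

```bash
cat > h.py <<'E'
import numpy as np, cv2
from scipy.spatial.transform import Rotation as R
def px2w(c,px,z):
    px=np.array(px,float).reshape(-1,2)
    d=np.c_[(px-[c["cx"],c["cy"]])/[c["fx"],c["fy"]],np.ones(len(px))]
    M=R.from_rotvec(c["rvec"]).as_matrix(); o=-M.T@c["tvec"]; d=d@M
    return o+d*((z-o[2])/d[:,2])[:,None]
def w2px(c,p):
    K=np.array([[c["fx"],0,c["cx"]],[0,c["fy"],c["cy"]],[0,0,1]])
    return cv2.projectPoints(np.array(p,float).reshape(-1,3),np.array(c["rvec"]),np.array(c["tvec"]),K,None)[0].reshape(-1,2)
E
python3 - <<'E'
from workcell import *
from h import *
c=read_camera("top"); f=c["frame"][:,:,::-1]
cv2.imwrite("pics/box.png",cv2.resize(f[200:350,255:485],None,fx=3.4,fy=3.4,interpolation=cv2.INTER_CUBIC))
print(px2w(c,[[263,257],[452,208],[475,300],[281,345]],72).round(), px2w(c,[[114,230],[248,230],[181,165],[181,298]],50).round())
E
```

```text
[[ 531.  146.   72.]
 [ 624. -212.   72.]
 [ 449. -244.   72.]
 [ 371.  112.   72.]] [[588. 436.  50.]
 [587. 178.  50.]
 [719. 313.  50.]
 [457. 301.  50.]]
```

View pics/box.png

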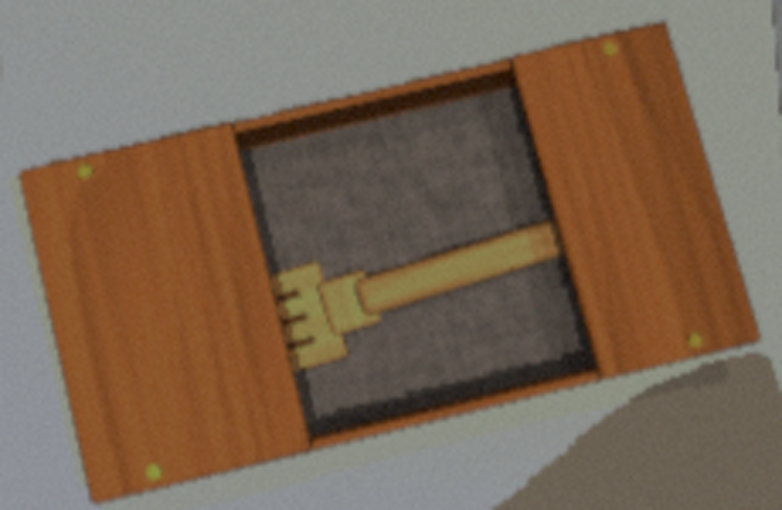

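The crop shows both turner ends hidden: about 45 mm of blade under the deep cover and about 30 mm of handle under the other. So the plan is to slide it towards +x, tilt the handle up and draw it out handle first. I'll fit the poses now.

```bash
cat >> h.py <<'E'
def T(p,q):  # planar pose
    x,y,a=p; q=np.array(q,float); ca,sa=np.cos(a),np.sin(a)
    return np.c_[x+ca*q[:,0]-sa*q[:,1],y+sa*q[:,0]+ca*q[:,1],q[:,2]]
E
python3 - <<'E'
from workcell import *
from h import *
from scipy.optimize import least_squares as ls
c=read_camera("top")
cr=lambda a:(np.array(a,float)+.5)/3.4-.5+[255,200]
B=[[201,-92,72],[-171,-92,72],[-171,92,72],[201,92,72],[80,-92,72],[-80,-92,72],[-80,92,72],[80,92,72]]
b=cr([[21,173],[665,23],[760,340],[93,502],[233,126],[513,60],[600,377],[311,447]])
r=ls(lambda p:(w2px(c,T(p,B))-b).ravel(),[490,-50,1.8],loss="soft_l1");box=r.x
print("box",box,r.fun.reshape(-1,2).round(1).tolist())
t=cr([[320,263],[347,357],[365,275],[380,320],[357,278],[365,312],[550,222],[556,258]])
def f(p):
    Q=[[44,-29,7],[44,29,7],[20,-16,11],[20,16,11],[30,-11,18],[30,11,18],[p[3],-11,18],[p[3],11,18]]
    return (w2px(c,T(p[:3],Q))-t).ravel()
r=ls(f,[*box,-85],loss="soft_l1",x_scale=[10,10,.1,10]);p=r.x
print("turner",p,r.fun.reshape(-1,2).round(1).tolist())
ca,sa=np.cos(box[2]),np.sin(box[2]);d=p[:2]-box[:2]
print("in box",ca*d[0]+sa*d[1],-sa*d[0]+ca*d[1],p[2]-box[2])
# plates by colour
g=c["frame"].astype(int);m=((g[:,:,1]-g[:,:,2]>25)).astype(np.uint8);m[:,260:]=0
ct=max(cv2.findContours(m,0,1)[0],key=cv2.contourArea);e=cv2.fitEllipse(ct);print(e,px2w(c,[e[0]],55))
s=sense();print(R.from_quat(s["eef_rot"]).as_matrix().round(3))
E
```

```text
box [500.16242625 -64.05529622   1.79641392] [[-0.9, -0.9], [0.4, -0.7], [0.9, 0.5], [-0.5, 0.7], [-0.3, -1.6], [-0.7, -1.0], [0.5, 1.1], [0.6, 1.1]]
turner [486.1166436  -68.11194393   1.85394647 -88.71074095] [[-0.3, -1.0], [0.5, -0.5], [0.1, -1.9], [0.7, 0.4], [-1.2, 0.7], [-0.1, 1.5], [-0.8, 0.1], [1.0, 0.1]]
in box -0.8116778337695849 14.597314135807725 0.05753255586384465
((179.86361694335938, 229.62899780273438), (129.99766540527344, 135.59950256347656), 56.07977294921875) [[587.32413077 307.87325273  55.        ]]
[[ 0.911  0.413 -0.   ]
 [ 0.413 -0.911  0.001]
 [ 0.    -0.001 -1.   ]]
```

```bash
cat >> h.py <<'E'
def rel(p0,R0,p1,R1):
    return (R0.inv().apply(np.subtract(p1,p0))).round(1),(R0.inv()*R1).as_rotvec().round(4)
def down(yaw): 
    c,s=np.cos(yaw),np.sin(yaw); return R.from_matrix([[c,s,0],[s,-c,0],[0,0,-1]])
def after(p0,R0,d,w): return p0+R0.apply(d),R0*R.from_rotvec(w)
E
python3 - <<'E'
from workcell import *
from h import *
s=sense();print(rel([237.481,-523.673,231.305],R.from_quat(s["eef_rot"]),[495,-96.5,200],down(1.854)))
E
```

```text
(array([ 410.9, -282.6,   31.7]), array([-1.0000e-03, -1.0000e-03, -1.4283e+00]))
```

>>> {"api": "step_arm", "payload": {"moves": [[[0, 41, -28, 3, 0, 0, -0.143], [0, 82, -56, 6, 0, 0, -0.286], [0, 123, -85, 9, 0, 0, -0.428], [0, 164, -113, 12, 0, 0, -0.571], [0, 205, -141, 16, 0, 0, -0.714], [0, 247, -170, 19, 0, 0, -0.857], [0, 288, -198, 22, 0, 0, -1.0], [0, 329, -226, 25, 0, 0, -1.143], [0, 370, -254, 28, 0, 0, -1.285], [0, 411, -283, 32, 0, 0, -1.428]]], "grip_force": 40}}

```text
clock: 1.2
ee_pos: [495.4, -95.0, 199.4]
eef_rot: [0.598, 0.802, 0.0, 0.0]
ft_force: [1.0, -2.3, 0.8]
finger_gap: 42.5
grasp_force: 0.0
```

>>> {"api": "step_arm", "payload": {"moves": [[[0, 0, 0, 0, 0, 0, 0], [0, 0, 0, 0, 0, 0, 0], [0, 0, 0, 0, 0, 0, 0], [0, 0, 0, 0, 0, 0, 0]]]}}

```text
clock: 1.6
ee_pos: [493.8, -98.1, 199.4]
eef_rot: [0.601, 0.799, -0.0, -0.0]
ft_force: [0.0, 0.2, 0.3]
finger_gap: 42.7
grasp_force: 0.0
```

```bash
python3 - <<'E'
from workcell import *
from h import *
s=sense();r=R.from_quat(s["eef_rot"]);print(s["clock"],s["ee_pos"],s["finger_gap"],s["q"].round(2))
print(rel(s["ee_pos"],r,[495,-96.5,200],down(1.854)))
c=read_camera("wrist");cv2.imwrite("pics/w1.png",c["frame"][:,:,::-1])
print(c["fx"],c["cx"],c["cy"],-R.from_rotvec(c["rvec"]).inv().apply(c["tvec"]))
E
```

```text
1.6 [493.80877916 -98.1376678  199.38569056] 42.687734132410164 [-0.28  0.24  1.7  -0.    1.21 -0.56]
(array([ 1.2,  1.6, -0.6]), array([-0.0005,  0.0002, -0.0029]))
371.64829954431775 319.4805143610061 244.0217468673557 [473.20156905 -28.12741058 341.5179452 ]
```

View pics/w1.png

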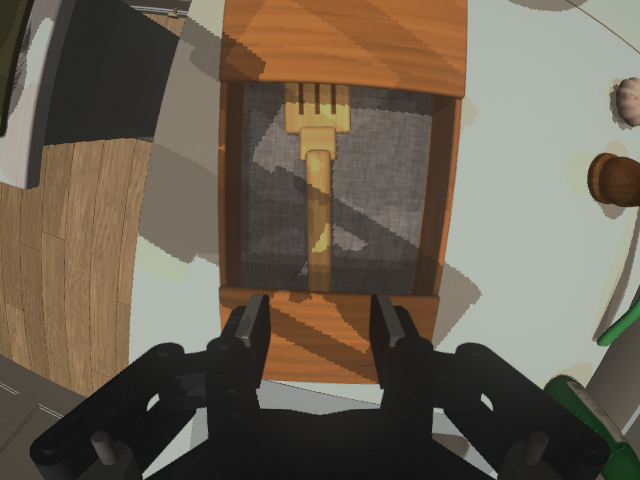

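The wrist view shows the turner nearly aligned with the tool. The handle runs from (318,155) to (320,290), with the blade's inner edge at row 132. I'll fit the pose from this fisheye view.

```bash
python3 - <<'E'
from workcell import *
from h import *
from scipy.optimize import least_squares as ls
c=read_camera("wrist"); rot=R.from_rotvec(c["rvec"])
def fe(P):
    v=rot.apply(P)+c["tvec"]; rr=np.hypot(v[:,0],v[:,1]); k=c["fx"]*np.arctan2(rr,v[:,2])/rr
    return np.c_[c["cx"]+k*v[:,0],c["cy"]+k*v[:,1]]
t=np.array([[285,132],[350,132],[304,154],[331,154],[309,290],[332,290]],float)
# left in picture = +y or -y of the turner: try both
for sg in (1,-1):
    def f(p):
        Q=[[44,sg*29,13],[44,-sg*29,13],[30,sg*11,24],[30,-sg*11,24],[p[3],sg*11,24],[p[3],-sg*11,24]]
        return (fe(T(p[:3],Q))-t).ravel()
    r=ls(f,[486,-68,1.854,-85],x_scale=[10,10,.1,10]);p=r.x
    print(sg,r.cost,p,r.fun.reshape(-1,2).round(1).tolist())
    if r.cost<200:
        s=sense();g=T(p[:3],[[-30,0,9]])[0]; print(g,rel(s["ee_pos"],R.from_quat(s["eef_rot"]),g,down(p[2])))
E
```

```text
1 18.715037968606055 [484.04854435 -70.60171749   1.8688739  -97.00511901] [[-0.7, 3.6], [0.7, 2.4], [0.7, -2.7], [-0.3, -3.1], [-0.5, 0.2], [0.1, -0.2]]
[492.85903729 -99.27880266   9.        ] (array([ -0.7,  -1.4, 190.5]), array([-0.    ,  0.0002, -0.0179]))
-1 5576.070989639296 [484.08555222 -70.90126945   1.8731676  -97.00691635] [[65.4, 2.6], [-66.0, 4.1], [26.5, -2.8], [-26.5, -2.2], [23.5, 0.1], [-23.1, 0.5]]
```

>>> {"api": "step_arm", "payload": {"moves": [[[0, 0, -1, 40, 0, 0, -0.015], [0, 0, -1, 80, 0, 0, -0.015], [0, 0, -1, 120, 0, 0, -0.015], [0, 0, -1, 150, 0, 0, -0.015], [0, 0, -1, 170, 0, 0, -0.015], [0, 0, -1, 182, 0, 0, -0.015], [0, 0, -1, 190, 0, 0, -0.015], [0, 0, -1, 190, 0, 0, -0.015], [0, 0, -1, 190, 0, 0, -0.015]]]}}

```text
clock: 2.6
ee_pos: [493.9, -97.7, 9.8]
eef_rot: [0.595, 0.804, 0.0, 0.0]
ft_force: [-0.1, -0.3, 0.2]
finger_gap: 42.9
grasp_force: 0.0
```

>>> {"api": "step_arm", "payload": {"moves": [[[0.9, 0, 0, 0, 0, 0, 0], [0.9, 0, 0, 0, 0, 0, 0], [0.9, 0, 0, 0, 0, 0, 0], [0.9, 0, 0, 0, 0, 0, 0], [0.9, 0, 0, 0, 0, 0, 0], [0.9, 0, 0, 0, 0, 0, 0], [0.9, 0, 0, 0, 0, 0, 0], [0.9, 0, 0, 0, 0, 0, 0]]], "grip_force": 60}}

```text
clock: 3.4
ee_pos: [494.4, -97.4, 10.5]
eef_rot: [0.594, 0.804, 0.0, 0.001]
ft_force: [-0.2, -0.4, 6.4]
finger_gap: 20.3
grasp_force: 59.5
```

>>> {"api": "step_arm", "payload": {"moves": [[[0.9, 0, 0, -3, 0, 0, 0], [0.9, 0, 0, -4, 0, 0, 0], [0.9, 13, 0, -4, 0, 0, 0], [0.9, 26, 0, -4, 0, 0, 0], [0.9, 39, 0, -4, 0, 0, 0], [0.9, 52, 0, -4, 0, 0, 0], [0.9, 52, 0, -4, 0, 0, 0], [0.9, 52, 0, -4, 0, 0, 0]]]}}

```text
clock: 4.2
ee_pos: [478.2, -46.7, 13.4]
eef_rot: [0.594, 0.805, -0.0, 0.0]
ft_force: [-0.8, 0.4, -0.5]
finger_gap: 20.8
grasp_force: 58.7
```

```bash
python3 - <<'E'
from workcell import *
from h import *
c=read_camera("side");p=w2px(c,[[500,-64,40]])[0];print(p)
x,y=p.astype(int);f=c["frame"][max(y-110,0):y+110,max(x-140,0):x+140,::-1]
cv2.imwrite("pics/s2.png",cv2.resize(f,None,fx=2.6,fy=2.6,interpolation=cv2.INTER_CUBIC))
E
```

```text
[246.13671436 248.8939074 ]
```

View pics/s2.png

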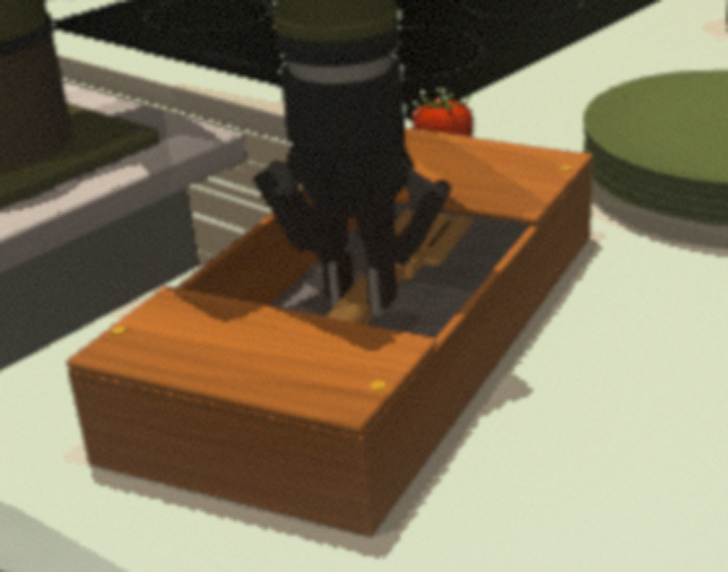

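The side view shows the handle held between the fingers at about (350,300), with the forces near zero. I'll tilt gently and watch the force.

>>> {"api": "step_arm", "payload": {"moves": [[[0.9, 0, 0, -5, 0, -0.03, 0], [0.9, 1, 0, -9, 0, -0.06, 0], [0.9, 1, 0, -14, 0, -0.09, 0], [0.9, 2, 0, -18, 0, -0.12, 0], [0.9, 2, 0, -22, 0, -0.15, 0], [0.9, 2, 0, -22, 0, -0.15, 0]]]}}

```text
clock: 4.85
ee_pos: [478.0, -45.3, 35.7]
eef_rot: [0.592, 0.802, -0.044, 0.061]
ft_force: [0.2, -1.0, -1.2]
finger_gap: 20.4
grasp_force: 58.7
```

>>> {"api": "step_arm", "payload": {"moves": [[[0.9, 0, 0, -5, 0, -0.03, 0], [0.9, 1, 0, -9, 0, -0.06, 0], [0.9, 1, 0, -14, 0, -0.09, 0], [0.9, 2, 0, -19, 0, -0.13, 0], [0.9, 3, 0, -24, 0, -0.16, 0], [0.9, 3, 0, -24, 0, -0.16, 0]]]}}

```text
clock: 5.45
ee_pos: [475.9, -38.8, 58.7]
eef_rot: [0.587, 0.795, -0.092, 0.124]
ft_force: [-0.3, -0.2, -1.1]
finger_gap: 20.5
grasp_force: 58.8
```

```bash
python3 - <<'E'
from workcell import *
from h import *
c=read_camera("side")
x,y=246,240;f=c["frame"][y-110:y+110,x-140:x+140,::-1]
cv2.imwrite("pics/s3.png",cv2.resize(f,None,fx=2.6,fy=2.6,interpolation=cv2.INTER_CUBIC))
E
```

```text
(no output)
```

View pics/s3.png

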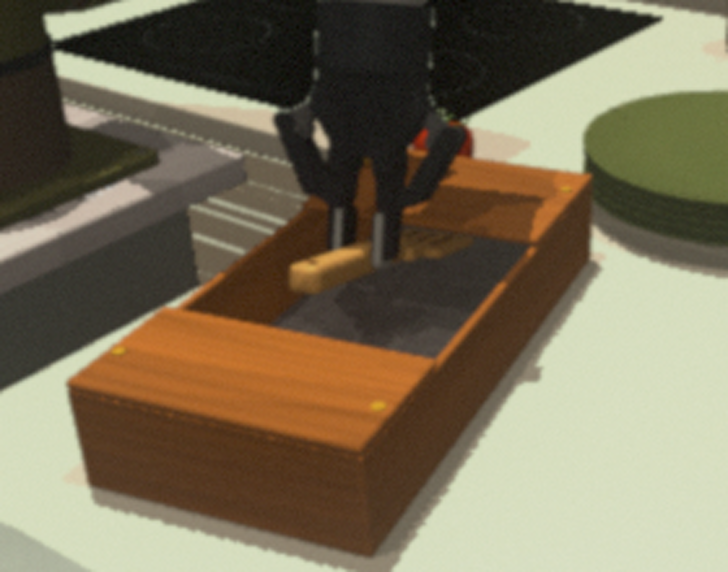

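The side view shows the handle end at (305,275), free of the near cover. I'll draw it back along its own axis, then straight up.

>>> {"api": "step_arm", "payload": {"moves": [[[0.9, -20, 0, 0, 0, 0, 0], [0.9, -45, 0, 0, 0, 0, 0], [0.9, -70, 0, 0, 0, 0, 0], [0.9, -95, 0, 0, 0, 0, 0], [0.9, -120, 0, 0, 0, 0, 0], [0.9, -125, 0, 0, 0, 0, 0], [0.9, -125, 0, 0, 0, 0, 0]]]}}

```text
clock: 6.2
ee_pos: [510.9, -154.1, 96.7]
eef_rot: [0.588, 0.794, -0.091, 0.124]
ft_force: [0.3, 0.6, -0.8]
finger_gap: 20.2
grasp_force: 58.8
```

>>> {"api": "step_arm", "payload": {"moves": [[[0.9, -6, 0, -19, 0, 0, 0], [0.9, -15, 0, -48, 0, 0, 0], [0.9, -24, 0, -76, 0, 0, 0], [0.9, -34, 0, -105, 0, 0, 0], [0.9, -43, 0, -133, 0, 0, 0], [0.9, -43, 0, -133, 0, 0, 0], [0.9, -43, 0, -133, 0, 0, 0]]]}}

```text
clock: 6.9
ee_pos: [510.3, -152.4, 236.2]
eef_rot: [0.587, 0.795, -0.091, 0.124]
ft_force: [-0.7, -0.7, -0.6]
finger_gap: 20.4
grasp_force: 58.9
```

```bash
python3 - <<'E'
from workcell import *
from h import *
s=sense();r=R.from_quat(s["eef_rot"]);print(s["clock"],s["ee_pos"],s["finger_gap"],s["q"].round(2))
yaw=1.868; d=np.array([np.cos(yaw),np.sin(yaw),0])
tgt=np.array([587.3,307.9,0])-d*108+[0,0,167]
mid=s["ee_pos"].copy();print(tgt,rel(s["ee_pos"],r,tgt,down(yaw)))
c=read_camera("side");cv2.imwrite("pics/s4.png",c["frame"][:,:,::-1])
E
```

```text
6.9 [ 510.34110756 -152.38452201  236.2436697 ] 20.44729079338807 [-0.18  0.18  1.72 -0.31  1.11 -0.36]
[618.92754315 204.63481461 167.        ] (array([315.7, 208.8, -28.1]), array([0.0004, 0.3091, 0.0014]))
```

View pics/s4.png

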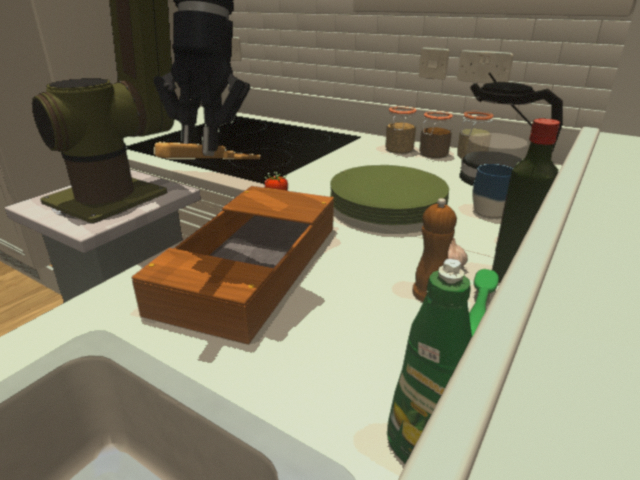

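The side view shows the turner out of the box and held at about (205,152), still tilted. I'll carry it over to the plates and level it on the way.

>>> {"api": "step_arm", "payload": {"moves": [[[0.9, 18, 11, -2, 0, 0.03, 0], [0.9, 54, 35, -5, 0, 0.06, 0], [0.9, 90, 60, -8, 0, 0.1, 0], [0.9, 126, 84, -11, 0, 0.14, 0], [0.9, 162, 108, -14, 0, 0.18, 0], [0.9, 198, 131, -18, 0, 0.22, 0], [0.9, 234, 155, -21, 0, 0.25, 0], [0.9, 270, 179, -24, 0, 0.28, 0], [0.9, 300, 199, -27, 0, 0.3, 0], [0.9, 316, 209, -28, 0, 0.309, 0]]]}}

```text
clock: 7.95
ee_pos: [619.2, 207.3, 163.8]
eef_rot: [0.593, 0.805, -0.001, -0.002]
ft_force: [0.7, 0.1, -0.9]
finger_gap: 20.3
grasp_force: 58.9
```

>>> {"api": "step_arm", "payload": {"moves": [[[0.9, 0, 0, 0, 0, 0, 0], [0.9, 0, 0, 0, 0, 0, 0], [0.9, 0, 0, 0, 0, 0, 0], [0.9, 0, 0, 0, 0, 0, 0], [0.9, 0, 0, 0, 0, 0, 0]]]}}

```text
clock: 8.45
ee_pos: [619.7, 202.8, 167.4]
eef_rot: [0.595, 0.804, -0.0, 0.001]
ft_force: [0.4, -0.2, -1.3]
finger_gap: 20.3
grasp_force: 58.9
```

```bash
python3 - <<'E'
from workcell import *
from h import *
s=sense();print(s["clock"],s["ee_pos"],s["finger_gap"],s["eef_rot"].round(3))
c=read_camera("side");t=read_camera("top")
a=cv2.resize(c["frame"][60:280,200:500,::-1],None,fx=2.4,fy=2.4)
b=cv2.resize(t["frame"][120:340,60:360,::-1],None,fx=2.4,fy=2.4)
cv2.imwrite("pics/e1.png",a);cv2.imwrite("pics/e2.png",b)
E
```

```text
8.45 [619.69175778 202.82688818 167.40779139] 20.348284896812117 [ 0.595  0.804 -0.     0.001]
```

View pics/e1.png

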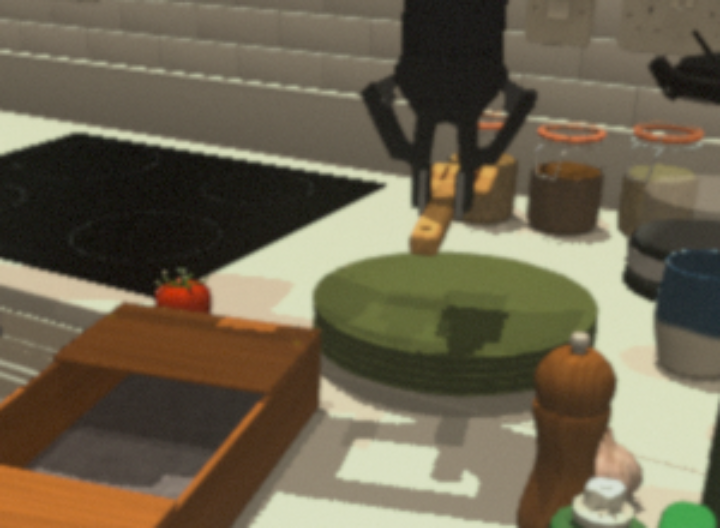

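View pics/e2.png

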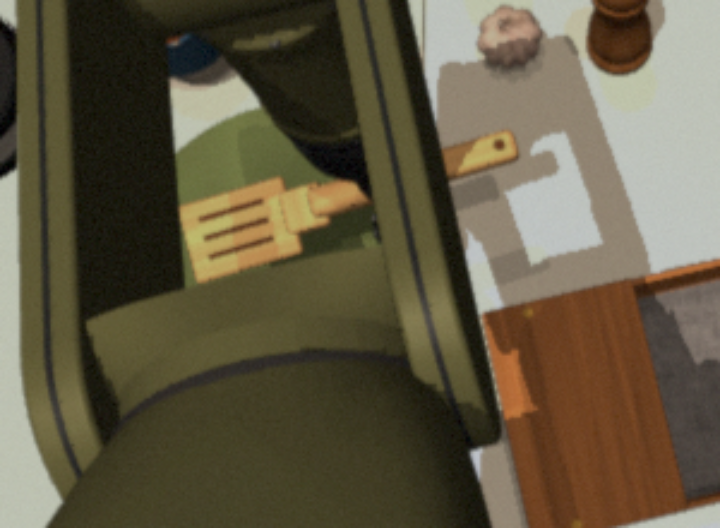

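The side crop shows the turner held above the plates, with the handle end at (427,238). The top crop shows the blade centred at (240,231) and the handle end at (517,147). I'll check position and level numerically.

```bash
python3 - <<'E'
from workcell import *
from h import *
t=read_camera("top");c=read_camera("side");s=sense();print(s["ee_pos"])
def tri(a,b):
    K=lambda k:np.array([[k["fx"],0,k["cx"]],[0,k["fy"],k["cy"]],[0,0,1]])@np.c_[R.from_rotvec(k["rvec"]).as_matrix(),k["tvec"]]
    X=cv2.triangulatePoints(K(t),K(c),np.array(a,float).reshape(2,1),np.array(b,float).reshape(2,1));return (X[:3]/X[3]).ravel().round(1)
T_=lambda p:np.array(p)/2.4+[60,120]-.3
S_=lambda p:np.array(p)/2.4+[200,60]-.3
print("handle end top mid",tri(T_([517,144]),S_([427,232])))
print("blade centre z166",px2w(t,[T_([240,231])],166)); print("blade end z166",px2w(t,[T_([187.5,245])],166),"handle end z181",px2w(t,[T_([517,144])],181))
yaw=1.868
for h in (0,): 
  for x in (-92,108,148): print(x,px2w and w2px(c,s["ee_pos"]+x*np.array([np.cos(yaw),np.sin(yaw),0])).round(1),)
E
```

```text
[619.82691384 203.43481594 167.19734165]
handle end top mid [647.7 118.7 179.2]
blade centre z166 [[587.38732199 312.05967891 166.        ]]
blade end z166 [[577.48779046 348.06959985 166.        ]] handle end z181 [[645.44354825 117.59647404 181.        ]]
-92 [[374.8 163.8]]
108 [[391.  133.1]]
148 [[393.6 128.3]]
```

```bash
python3 -c "
from workcell import *
print(sign_off())"
```

```text
the job is handed in; nothing more can be done
None
```

The job is handed in: the turner is out of the box, still gripped, level and right way up, with its blade about 4 mm from the plates' centre and about 10 cm above them. It took about 9 s of robot time, and nothing else was touched.

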